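# Gauge the slot of a gel-plate stand with a taper blade

## Robot

A 7-joint arm with a two-finger parallel gripper is mounted at the origin on a cart in front of the work surface, level with it; the furniture and walls round the work are solid. World frame = base frame: x ahead of the robot, y to its left, z up, the work surface at z = 0. Lengths are in m, angles in rad, forces in N, time in s.
With the tool pointing down it reaches from about 0.4 to 0.85 m from the base axis. Payload 4.5 kg.
Tool frame: the origin (TCP) lies midway between the tips of the shut fingers; the grasp point (between the pads) lies 19 mm behind it; z points along the fingers, y is the line along which they close (so a half turn about z gives the same grasp; the last joint's range is limited). The gripper opens to 88 mm and grips with 3 to 60 N. Pads are 18 mm wide; open, the fingers measure 123 mm over their backs; the gripper's body (75 mm by 187 mm) begins 45 mm behind the grasp point.
Start: joints at [-1.274, 0.689, -0.195, 1.565, 0.157, 0.902, -0.215], TCP at [0.162, 0.604, 0.239] pointing down, gripper open.
Joint ranges: [-3.01, 3.01], [-0.46, 2.08], [-1.47, 1.51], [0.13, 2.56], [-1, 4.14], [0.04, 2.09], [-2.66, 2.66]. Speed limits (rad/s): [2.57, 2.57, 3.14, 3.14, 3.14, 3.14, 3.14].

## Interface

Orientations are given as a unit quaternion [x, y, z, w].
In Python, from plant import r, eyes, finish_job gives the robot as it stands. The module is installed in compiled form; this text tells all that it offers.
- The arm moves only by the tool move_arm, never from a script. Its argument "motion" is a list of rows, each a list of 7 numbers: the shift along the tool's x, y, z in mm, then the turn, a rotation vector about the tool's x, y, z in degrees, then the closure, from 0 (fully open) to 1 (shut). A call has 1 to 5 rows; each row is the pose to reach, as a shift and turn from the pose commanded when the call began, along the tool's axes at that moment; what a row does not reach only later rows make up. A row lasts 1/8 s, in which the tool goes at most 62.5 mm and 10.7 degrees, less where a joint would pass 70% of its speed; a pose out of reach is approached as far as the arm can. A call with a gripper value outside its range is refused whole. The fingers move at their own pace and stop on an object; "newtons" is the grip in N (left out, the last holds). Time passes only in rows, so rows that repeat a pose let the fingers close. It gives the time, the measured TCP pose, the force, the opening and the grip force at its end, in the units of the state.
- r.get_state(): the state, without advancing time (a new reading comes with each control period).
- eyes.snapshot(name): name is "scene" or "top" or "wrist"; returns a dict with "frame" (400x640x3 uint8, red, green, blue), "z_map" (400x640 float32, m along the optical axis (not along the pixel's ray), 0 where there is no reading), "intrinsics" (3x3 intrinsics, pixels), "dist" ([k1, k2, p1, p2, k3] as OpenCV has them; the pictures are not rectified), "world_to_cam" (4x4, takes a point from world to camera coordinates). Camera axes: x right, y down, z forward; pixel columns grow to the right and rows downward; lengths in m; the calibration is good to about 2 mm. A picture is of the moment at which its call begins.
- finish_job(): hands the job in; it is judged then, once.
The state is a dict: "clock": time; "q": joint angles; "qd": joint speeds; "joint_torque": joint torques, N m; "tool_pos": TCP position; "eef_rot": TCP orientation; "contact_force": force on the tool from outside, world axes, zero at the start; "moment": the same for the moment, N m; "opening": opening from 0.0 (shut) to 1.0 (fully open); "finger_force": force on a finger pad.
Only numpy, scipy, OpenCV 4.12 (cv2) and the standard library are available. Lean on these libraries where they do the work, as an engineer would, in place of code of your own. Each camera call takes 0.05 s, during which the arm holds its last target. There are 200 camera calls.

## Task

Take the taper gauge out of its holder by the handle and check the gel-plate stand: touch the blade's tip gently onto the left reference stud and then the right one (left and right as the robot sees them), pressing each stud down slightly. Then, with the blade upright, slide it down into the gap between the two plates until it drags snugly on both, without forcing it in, and finish there: hold the gauge still at that depth in the gripper, do not let go. Leave the other things on the table where they are.

Things in the scene. Friction and masses are not known exactly. Their poses are not given: they have to be found in the camera images.
- gauge: Taper gauge, 0.1-0.16 kg, upright in the holder at the start. Origin: middle of the tip edge; z up along the blade, x its width, y its thickness. Steel blade 80 mm long, 20 wide, evenly 2.5 mm thick at the tip to 8.5 at z 80. Then a flange 36 x 20 x 6 mm (z 80 to 86) and a grey handle 30 (x) x 14 (y) x 55 mm (z 86 to 141): grip it across y, above the flange.
- holder: Fixed grey block 52 x 44 mm on a 70 x 70 mm foot, top at z = 95 mm, with a slot 26 mm (x) by 11 mm (y) in which the blade hangs: the gauge's flange rests on the top, its tip is 15 mm above the table. Lift the gauge straight up 80 mm to clear. Origin: centre of the underside.
- stand: Fixed grey metal gel-plate stand, base 110 (x) x 190 mm (y), an end post 72 mm high at either end in y, the two upright plates between them. Nothing is under the gap down to the base's top, 12 mm above the table. Origin: centre of the underside; y points to the left post, across the gap; x runs along the gap.
- stud_left: Left reference stud (+y end of the stand): round steel plunger, 16 mm across, on top of the left post. Origin: centre of its flat top, 86 mm above the table. Sprung: it starts to sink at 1.4 N and reaches its stop, 6 mm down, at 5.6 N.
- stud_right: Right reference stud (-y end of the stand), the same, 156 mm from the left one.
- plate_left: Left of the two white upright plates, 64 mm long (x), 6 thick. Origin: inner face, middle of its length, top of the flat, 100 mm above the table; the gap's middle is halfway to the right plate's origin. Above, a lip flares out 28 degrees, to 109 mm above the table. Both plates float together in y (6 mm either way, 0.4 N friction) and so centre themselves on the blade.
- plate_right: Right plate, mirror image of the left, origin likewise. The gap is 4 to 5.2 mm, differing each time, so the blade gets snug with its tip about 20 to 42 mm below the plates' origins. Both plates are sprung: each gives way outwards from 2 N, 10 N per mm. The blade's downward drag is about 0.7 to 1.2 times the squeeze; 4 to 8 N of drag is snug.
- lab_timer: Bystander: white bench timer, 64 x 68 x 19 mm.
- white_tape: Bystander: roll of white tape lying flat, 73 mm across, 25 mm high.
- pen_blue: Bystander: pen, 145 mm.
- forceps: Bystander: steel forceps, 139 mm.
- lancet_box: Bystander: carton, 60 x 100 x 45 mm.
There are look-alikes about, which are no part of the job. Leave any red look-alike of the gauge alone.

How it is judged:
On the way, in this order (a step that is already met when the one before it is completed fails the run):
1. the blade's tip presses the left stud (contact force between gauge and stud_left above 1 N and distance between gauge and stud_left below 0.012 m), for 0.1 s.
2. the blade's tip presses the right stud (contact force between gauge and stud_right above 1 N and distance between gauge and stud_right below 0.012 m), for 0.1 s.
At the end, for the whole second after the job is handed in: The gripper still holds the gauge (finger force over 2 N), at rest and upright within 0.12 rad, its width along the gap within 0.15 rad and within 17 mm of the gap's middle; its tip is 12 to 74 mm below the plates' origins, and each plate squeezes the blade with 1 to 15 N (contact force between gauge and plate_left between 1 and 15 N and contact force between gauge and plate_right between 1 and 15 N and contact force between the fingers and gauge above 2 N and z of gauge in the frame of plate_left between -0.074 and -0.012 m and x of gauge in the frame of plate_left between -0.017 and 0.017 m and angle between gauge's own z axis and vertical below 0.12 rad and angle between the x axis of gauge and the x axis of stand, either way round below 0.15 rad and linear speed of gauge below 0.01 m/s); the arm keeps its last pose, push and grip.
It fails at once if a stud is struck with more than 25 N (contact force between gauge and stud_left above 25 N or contact force between gauge and stud_right above 25 N).
It fails at once if the blade is forced: a plate is pressed with more than 22 N (contact force between gauge and plate_left above 22 N or contact force between gauge and plate_right above 22 N).
It fails at once if a bystander is shifted by more than 30 mm (distance of any of lab_timer, white_tape, pen_blue, forceps, lancet_box from where it was at the start of the episode above 0.03 m).
It also fails if it takes over 58 s, if anything falls off the work surface, if the arm or the gripper's body presses on something with over 40 N, if the wrist force passes 120 N, or if a joint passes its speed limit or range.

## Working session

There is one attempt and no reset: what is moved stays moved. The work goes in short steps, Python scripts to look and compute and a tool call to move; the robot and the scene stay as the last step left them, time stands still between calls to the robot, and variables do not carry over. Pictures are saved under pics/ and viewed, at most 10 in all, crops included, and the job is handed in when it is done.

Besides the shell and the picture viewer there is one more tool, called after "Call:" as name(argument=value, ...), one argument or row to a line, values as JSON. move_arm: Moves the arm, as the interface text tells. Its arguments: {"type":"object","properties":{"motion":{"type":"array","items":{"type":"array","items":{"type":"number"}}},"newtons":{"type":"number"}},"required":["motion"]}

```bash
mkdir -p pics
cat > h.py <<'E'
import numpy as np, cv2
from plant import r, eyes, finish_job
from scipy.spatial.transform import Rotation as R
def snap(n):
    s=eyes.snapshot(n); return s
def pts(s):
    "world point of each pixel (400x640x3), nan if none"
    h,w=s["z_map"].shape
    uv=np.stack(np.meshgrid(np.arange(w),np.arange(h)),-1).reshape(-1,1,2).astype(np.float64)
    n=cv2.undistortPoints(uv,s["intrinsics"],np.array(s["dist"]))[:,0]
    z=s["z_map"].reshape(-1).astype(float).copy(); z[z==0]=np.nan
    c=np.c_[n*z[:,None],z]
    T=np.linalg.inv(s["world_to_cam"])
    return (c@T[:3,:3].T+T[:3,3]).reshape(h,w,3)
def save(n,img): cv2.imwrite("pics/"+n+".png",cv2.cvtColor(img,cv2.COLOR_RGB2BGR))
E
python3 - <<'E'
from h import *
a=snap("scene");b=snap("top")
np.savez("s0.npz",**{k:np.array(v) for k,v in a.items()});np.savez("t0.npz",**{k:np.array(v) for k,v in b.items()})
save("scene",a["frame"]);save("top",b["frame"])
s=r.get_state();print(s)
E
```

```text
{'clock': 0.1, 'q': array([-1.27421534,  0.68985855, -0.19453687,  1.5662223 ,  0.1573094 ,
        0.90247508, -0.21510498]), 'qd': array([-1.32487135e-03, -2.18646301e-03, -4.32457875e-04, -2.96714535e-03,
       -1.20815866e-04,  3.14640594e-05, -7.37139295e-04]), 'joint_torque': array([-2.23765011e-03, -5.28493524e+01, -1.27114154e+00, -1.53835899e+01,
       -5.25381567e-02,  2.04972763e-03,  6.35973151e-05]), 'tool_pos': array([0.16224587, 0.60300673, 0.23802131]), 'eef_rot': array([ 1.30969144e-01,  9.91386134e-01, -7.84034737e-04, -4.72748125e-05]), 'contact_force': array([-0.77035794, -0.44518634, -0.19919919]), 'moment': array([-0.03906069, -0.00347447, -0.02138231]), 'finger_force': 0.0, 'opening': 0.9979749128558861}
```

View pics/scene.png

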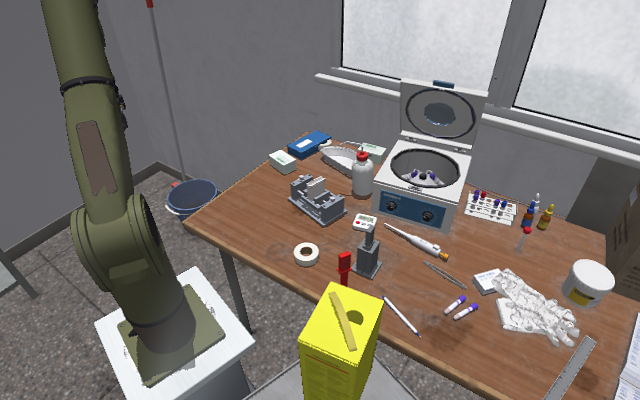

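View pics/top.png

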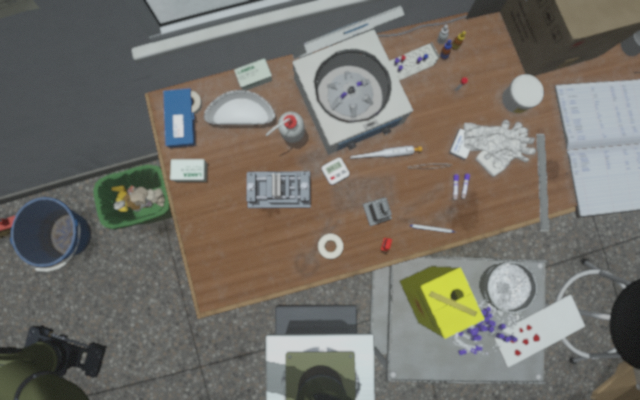

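Candidates for the gauge are the grey handle in the grey block, scene (370,245) / top (377,210), and the red look-alike, scene (344,262) / top (387,244). I choose the grey one. The stand is at scene (317,200) / top (279,189). Next I measure and check a close crop.

Run:
```python
from h import *
a=dict(np.load("s0.npz"));b=dict(np.load("t0.npz"))
P=pts(a);Q=pts(b)
ca=cv2.resize(a["frame"][170:290,280:400],(480,480),interpolation=2)
cb=cv2.resize(b["frame"][160:230,240:400][:, :],None,fx=3,fy=3,interpolation=2)
im=np.zeros((600,800,3),np.uint8); im[:350,:350]=cv2.resize(ca,(350,350)); im[360:570,:480]=cb; 
im[:350,360:710]=cv2.resize(a["frame"][220:290,335:405],(350,350),interpolation=2)
save("crop0",im)
for n,M in(("scene",P),("top",Q)):
    X=M.reshape(-1,3)
    def box(x0,x1,y0,y1,z0,z1):
        m=(X[:,0]>x0)&(X[:,0]<x1)&(X[:,1]>y0)&(X[:,1]<y1)&(X[:,2]>z0)&(X[:,2]<z1); return X[m]
    gp={"scene":(250,368),"top":(210,377)}[n]; g=M[gp]
    sp={"scene":(200,317),"top":(189,279)}[n]; s=M[sp]; print(n,"seed",g,s)
    for lab,c,rad,zs in(("hold",g,.05,[(.085,.105),(.115,.17)]),("stand",s,.13,[(.065,.08),(.08,.092),(.095,.115)])):
        for z in zs:
            k=box(c[0]-rad,c[0]+rad,c[1]-rad,c[1]+rad,*z)
            if len(k)>4:
                rc=cv2.minAreaRect(k[:,:2].astype(np.float32)*1000); print(lab,z,len(k),k.mean(0).round(4),[np.round(v,1) for v in rc],k[:,2].max().round(4))
```

```text
scene seed [ 0.49798884 -0.19206887  0.09742059] [0.5628473  0.09125193 0.05804535]
hold (0.085, 0.105) 219 [ 0.5085 -0.1827  0.0944] [array([ 514.9, -176.9]), array([52.7, 44.5]), np.float64(17.1)] 0.105
hold (0.115, 0.17) 131 [ 0.5105 -0.1803  0.1404] [array([ 515.4, -177. ]), array([30.8, 14.3]), np.float64(18.8)] 0.1582
stand (0.065, 0.08) 415 [0.5823 0.107  0.071 ] [array([594.3,  79.5]), array([125.8, 282.4]), np.float64(16.6)] 0.0799
stand (0.08, 0.092) 88 [0.5856 0.1105 0.0856] [array([603.5,  72.6]), array([ 78.7, 265. ]), np.float64(24.5)] 0.0919
stand (0.095, 0.115) 127 [0.5932 0.1079 0.1035] [array([639.6,  63.6]), array([ 60.3, 220.2]), np.float64(42.7)] 0.1147
top seed [ 0.51029575 -0.16484305  0.09561173] [0.57080786 0.11277743 0.10588193]
hold (0.085, 0.105) 197 [ 0.5133 -0.1748  0.095 ] [array([ 515.6, -178.8]), array([51.6, 44.1]), np.float64(18.0)] 0.1043
hold (0.115, 0.17) 84 [ 0.5147 -0.177   0.1482] [array([ 515.3, -178.7]), array([29.6, 14.2]), np.float64(17.1)] 0.1608
stand (0.065, 0.08) 576 [0.5836 0.121  0.0711] [array([585.2, 119.4]), array([177.6,  83.6]), np.float64(89.8)] 0.0797
stand (0.08, 0.092) 52 [0.5823 0.1225 0.0854] [array([572.3, 118.7]), array([170.1,  38.3]), np.float64(89.7)] 0.0915
stand (0.095, 0.115) 135 [0.5849 0.1213 0.1044] [array([585.4, 121.2]), array([64.1, 17.5]), np.float64(0.2)] 0.1127
```

View pics/crop0.png

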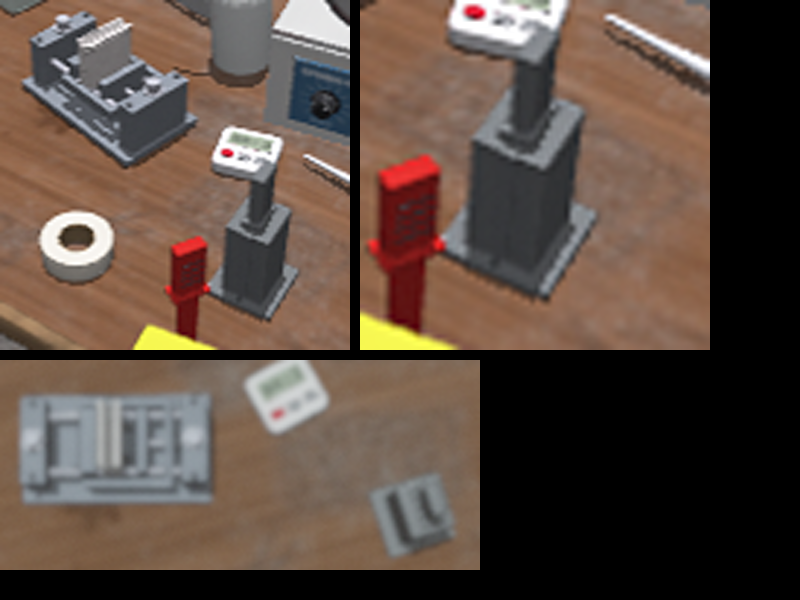

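The crop confirms a grey handle standing in the grey slotted block, with the red gauge beside it. The gauge is at (0.515,-0.178) with its width at 17.5° from world x. The handle measures 30.8x14.3 mm and its top is at 0.156, both as specified. The stand is square to the world and the gap's middle is at about (0.585,0.121). I'll move towards the gauge.

Add to h.py:
```python
def plan(p,yaw=None,steps=5):
    "print tool-frame shift (mm) and turn (deg) to reach TCP p, pointing down, tool y at world angle yaw"
    s=r.get_state(); C=R.from_quat(s["eef_rot"])
    d=C.inv().apply(np.array(p)-s["tool_pos"])*1000
    M=C.as_matrix(); cur=np.degrees(np.arctan2(M[1,1],M[0,1]))
    if yaw is None: yaw=cur
    y=np.radians(yaw); Y=np.array([np.cos(y),np.sin(y),0]); Z=np.array([0,0,-1.]); X=np.cross(Y,Z)
    rv=np.degrees((C.inv()*R.from_matrix(np.c_[X,Y,Z])).as_rotvec())
    print("clock",s["clock"],"pos",s["tool_pos"].round(4),"yaw",cur.round(2),"q7",s["q"][6].round(2),"F",s["contact_force"].round(2),"grip",s["finger_force"],"open",s["opening"])
    print("shift",d.round(1),"turn",rv.round(2))
```

```text
(no output)
```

Call:
move_arm(
  motion=[
    [-48, -25, 0, 0, 0, 10, 0],
    [-96, -50, 0, 0, 0, 20, 0],
    [-143, -75, 0, 0, 0, 30, 0],
    [-191, -100, 0, 0, 0, 40, 0],
    [-239, -125, 0, 0, 0, 50, 0],
  ],
)

```text
clock: 0.72
tool_pos: [0.3616, 0.4194, 0.2385]
eef_rot: [0.54, 0.842, -0.0, -0.0]
contact_force: [0.1, 0.2, 0.9]
opening: 0.997
finger_force: 0.0
```

```bash
python3 -c "
from h import *
plan([.48,.13,.239],-25)"
```

```text
clock 0.725 pos [0.3616 0.4194 0.2385] yaw 24.63 q7 -0.49 F [0.11 0.23 0.9 ] grip 0.0 open 0.9969571617950018
shift [-312.4  -13.    -0.4] turn [-2.000e-02  1.000e-02  4.963e+01]
```

Call:
move_arm(
  motion=[
    [-60, -3, 0, 0, 0, 10, 0],
    [-120, -6, 0, 0, 0, 20, 0],
    [-180, -9, 0, 0, 0, 30, 0],
    [-240, -11, 0, 0, 0, 40, 0],
    [-300, -13, 0, 0, 0, 50, 0],
  ],
)

```text
clock: 1.35
tool_pos: [0.4758, 0.1416, 0.2386]
eef_rot: [0.845, 0.535, 0.0, -0.0]
contact_force: [-0.6, -0.3, -0.3]
opening: 1.001
finger_force: 0.0
```

```bash
python3 -c "
from h import *
plan([.515,-.178,.239],-72.5)"
```

```text
clock 1.35 pos [0.4758 0.1416 0.2386] yaw -25.37 q7 -0.61 F [-0.64 -0.29 -0.28] grip 0.0 open 1.000937563265303
shift [-272.   172.3   -0.4] turn [-1.000e-02 -0.000e+00  4.713e+01]
```

Call:
move_arm(
  motion=[
    [-50, 31, 0, 0, 0, 9, 0],
    [-100, 63, 0, 0, 0, 19, 0],
    [-150, 95, 0, 0, 0, 28, 0],
    [-200, 127, 0, 0, 0, 38, 0],
    [-250, 158, 0, 0, 0, 47, 0],
  ],
)

```text
clock: 1.98
tool_pos: [0.5127, -0.1517, 0.2385]
eef_rot: [0.988, 0.154, -0.0, -0.0]
contact_force: [1.4, -0.2, -0.2]
opening: 0.996
finger_force: 0.0
```

Call:
move_arm(
  motion=[
    [-8, -20, 0, 0, 0, 0, 0],
    [-8, -20, 0, 0, 0, 0, 0],
  ],
)

```text
clock: 2.22
tool_pos: [0.4979, -0.1327, 0.2382]
eef_rot: [0.988, 0.156, -0.001, -0.001]
contact_force: [0.1, 0.2, -0.9]
opening: 1.002
finger_force: 0.0
```

Run:
```python
from h import *
plan([.515,-.178,.239],-72.5)
s=snap("wrist"); save("w1",s["frame"]); X=pts(s).reshape(-1,3)
for z in((.145,.16),(.085,.1)):
    k=X[(abs(X[:,0]-.515)<.05)&(abs(X[:,1]+.178)<.05)&(X[:,2]>z[0])&(X[:,2]<z[1])]
    if len(k)>4: print(z,len(k),[np.round(v,1) for v in cv2.minAreaRect(k[:,:2].astype(np.float32)*1000)],np.median(k[:,2]))
```

```text
clock 2.225 pos [ 0.4979 -0.1327  0.2382] yaw -72.02 q7 -0.7 F [ 0.13  0.15 -0.89] grip 0.0 open 1.002328967225429
shift [ 2.3 48.4 -0.9] turn [-0.12  0.09  0.48]
(0.145, 0.16) 837 [array([ 517.6, -177.2]), array([28.8, 14.6]), np.float64(16.8)] 0.15657180705616638
(0.085, 0.1) 1520 [array([ 517.1, -177.4]), array([52.1, 44.5]), np.float64(17.3)] 0.09584674193293757
```

View pics/w1.png

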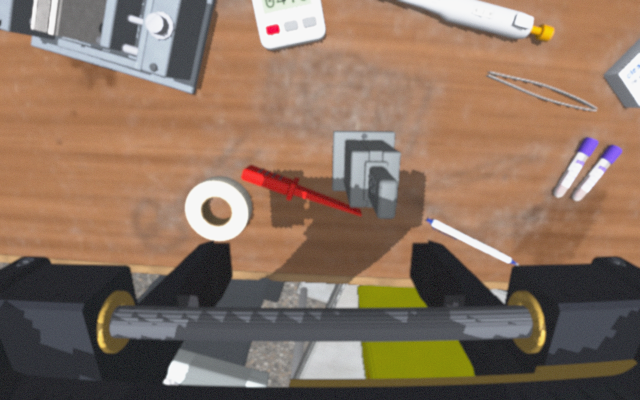

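The wrist view shows the grey handle at pixel (380,185) and the red gauge lying flat at (300,190), clear of the approach. The wrist measurement of the handle is (0.517,-0.177) at 17°, which agrees with the first one.

Call:
move_arm(
  motion=[
    [2, 24, 0, 0, 0, 0.4, 0],
    [2.5, 48.5, 0, 0, 0, 0.4, 0],
    [2.5, 48.5, 40, 0, 0, 0.4, 0],
    [2.5, 48.5, 80, 0, 0, 0.4, 0],
    [2.5, 48.5, 100, 0, 0, 0.4, 0],
  ],
)

```text
clock: 2.9
tool_pos: [0.5161, -0.1777, 0.1367]
eef_rot: [0.988, 0.154, -0.001, -0.001]
contact_force: [-0.1, 0.7, 1.4]
opening: 0.998
finger_force: 0.0
```

```bash
python3 -c "
from h import *
plan([.5165,-.1775,.112],-72.7)"
```

```text
clock 2.9 pos [ 0.5161 -0.1777  0.1367] yaw -72.33 q7 -0.57 F [-0.13  0.65  1.38] grip 0.0 open 0.9981491166157075
shift [ 0.5 -0.1 24.7] turn [-0.1   0.08  0.37]
```

Call:
move_arm(
  motion=[
    [0, 0, 13, 0, 0, 0.4, 0],
    [0, 0, 25, 0, 0, 0.4, 0],
    [0, 0, 25, 0, 0, 0.4, 1],
    [0, 0, 25, 0, 0, 0.4, 1],
    [0, 0, 25, 0, 0, 0.4, 1],
  ],
  newtons=40,
)

```text
clock: 3.52
tool_pos: [0.5167, -0.1791, 0.1143]
eef_rot: [0.989, 0.149, 0.001, 0.0]
contact_force: [0.0, 0.3, 0.8]
opening: 0.685
finger_force: 0.0
```

Call:
move_arm(
  motion=[
    [0, 0, 0, 0, 0, 0, 1],
    [0, 0, 0, 0, 0, 0, 1],
    [0, 0, 0, 0, 0, 0, 1],
    [0, 0, 0, 0, 0, 0, 1],
  ],
)

```text
clock: 4.03
tool_pos: [0.5162, -0.1789, 0.1137]
eef_rot: [0.989, 0.149, -0.0, -0.0]
contact_force: [-0.9, -0.2, -0.0]
opening: 0.23
finger_force: 0.0
```

Call:
move_arm(
  motion=[
    [0, 0, 0, 0, 0, 0, 1],
    [0, 0, 0, 0, 0, 0, 1],
    [0, 0, 0, 0, 0, 0, 1],
    [0, 0, 0, 0, 0, 0, 1],
  ],
)

```text
clock: 4.53
tool_pos: [0.5161, -0.1787, 0.1136]
eef_rot: [0.989, 0.149, -0.0, -0.0]
contact_force: [0.5, 1.0, -1.2]
opening: 0.155
finger_force: 40.0
```

```bash
python3 -c "
from h import *
plan([.516,-.179,.204],-72.5)"
```

```text
clock 4.525 pos [ 0.5161 -0.1787  0.1136] yaw -72.85 q7 -0.56 F [ 0.53  0.98 -1.16] grip 39.99935799278319 open 0.15489175200699218
shift [ -0.2   0.2 -90.4] turn [-0.03  0.01 -0.35]
```

Gripped: the opening is 13.6 mm, which matches the 14 mm handle. Now I lift straight up.

Call:
move_arm(
  motion=[
    [0, 0, -20, 0, 0, 0, 1],
    [0, 0, -45, 0, 0, 0, 1],
    [0, 0, -75, 0, 0, 0, 1],
    [0, 0, -105, 0, 0, 0, 1],
    [0, 0, -130, 0, 0, 0, 1],
  ],
)

```text
clock: 5.15
tool_pos: [0.5162, -0.1793, 0.2448]
eef_rot: [0.989, 0.149, 0.0, 0.0]
contact_force: [0.1, -0.8, -0.9]
opening: 0.156
finger_force: 40.0
```

Run:
```python
from h import *
b=snap("top")
a=snap("scene"); save("s2",cv2.resize(a["frame"][120:300,270:450],(540,540),interpolation=2))
plan([.56,.043,.243],-90)
Q=pts(b); d=dict(np.load("t0.npz"))
for n,s in(("top",d),("scene",dict(np.load("s0.npz")))):
    X=pts(s).reshape(-1,3)
    for c in((.585,.199),(.585,.043)):
        k=X[(abs(X[:,0]-c[0])<.03)&(abs(X[:,1]-c[1])<.02)&(X[:,2]>.081)&(X[:,2]<.09)]
        print(n,c,len(k),k.mean(0).round(4),k.min(0).round(4),k.max(0).round(4))
```

```text
clock 5.25 pos [ 0.5177 -0.18    0.246 ] yaw -72.88 q7 -0.65 F [ 0.82 -0.18 -1.43] grip 39.99947877600789 open 0.15580275094713547
shift [ 106.1 -200.7    2.7] turn [ 0.16 -0.28 17.12]
top (0.585, 0.199) 23 [0.5844 0.197  0.0852] [0.5776 0.1913 0.081 ] [0.5918 0.2033 0.0892]
top (0.585, 0.043) 23 [0.5849 0.0416 0.0851] [0.5792 0.0336 0.0814] [0.5911 0.048  0.0897]
scene (0.585, 0.199) 15 [0.5814 0.1988 0.0856] [0.575  0.1922 0.0822] [0.5889 0.2092 0.0892]
scene (0.585, 0.043) 17 [0.5839 0.0433 0.085 ] [0.5758 0.0352 0.0816] [0.5926 0.0519 0.0885]
```

View pics/s2.png

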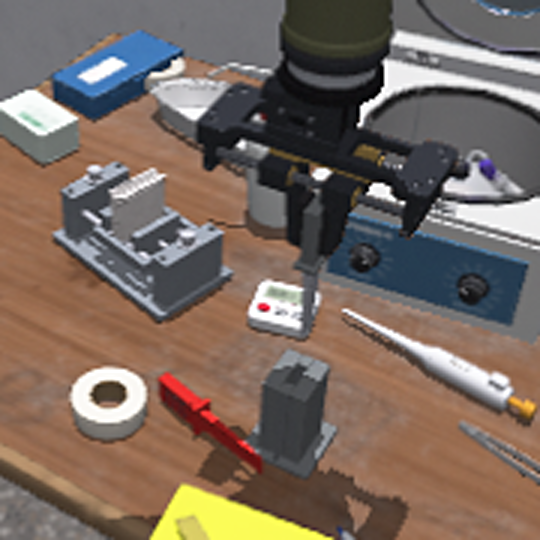

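The gauge hangs upright in the gripper, clear of the holder. The studs measure about (0.584,0.198) and (0.584,0.042), 156 mm apart and 86 mm high as they should be. Next I go to the left stud.

Call:
move_arm(
  motion=[
    [20, -40, 0, 0, 0, 4, 1],
    [45, -90, 0, 0, 0, 8, 1],
    [70, -140, 0, 0, 0, 12, 1],
    [95, -190, 0, 0, 0, 17, 1],
    [120, -235, 0, 0, 0, 17, 1],
  ],
)

```text
clock: 5.88
tool_pos: [0.5611, 0.0832, 0.2422]
eef_rot: [1.0, 0.001, -0.001, 0.0]
contact_force: [1.2, -0.1, -0.9]
opening: 0.154
finger_force: 40.0
```

Run:
```python
from h import *
plan([.584,.198,.215],-90)
X=pts(dict(np.load("t0.npz"))).reshape(-1,3)
for x0 in(.61,.63,.65,.67,.69):
    k=X[(X[:,0]>x0)&(X[:,0]<x0+.02)&(X[:,1]>-.07)&(X[:,1]<.32)]; i=k[:,2].argmax(); print(k[i].round(3))
```

```text
clock 5.875 pos [0.5611 0.0832 0.2422] yaw -89.86 q7 -1.32 F [ 1.2  -0.12 -0.92] grip 39.99859473668039 open 0.15430920019731062
shift [  23.3 -114.8   27.1] turn [0.03 0.1  0.14]
[0.616 0.13  0.111]
[0.63  0.072 0.047]
[ 0.652 -0.027  0.023]
[ 0.689 -0.031  0.14 ]
[0.709 0.141 0.187]
```

Call:
move_arm(
  motion=[
    [8, -38, 0, 0, 0, 0, 1],
    [16, -77, 0, 0, 0, 0, 1],
    [23, -115, 0, 0, 0, 0, 1],
    [23, -115, 15, 0, 0, 0, 1],
    [23, -115, 25, 0, 0, 0, 1],
  ],
)

```text
clock: 6.5
tool_pos: [0.5833, 0.1947, 0.2166]
eef_rot: [1.0, 0.001, -0.001, 0.001]
contact_force: [-0.5, -0.4, -0.5]
opening: 0.155
finger_force: 40.0
```

Call:
move_arm(
  motion=[
    [0, 0, 0, 0, 0, 0, 1],
  ],
)

```text
clock: 6.62
tool_pos: [0.5834, 0.1939, 0.2173]
eef_rot: [1.0, -0.0, -0.001, 0.001]
contact_force: [-0.3, 1.0, -1.6]
opening: 0.153
finger_force: 40.0
```

Run:
```python
from h import *
plan([.584,.198,.185],-90)
s=snap("wrist"); save("w3",s["frame"])
X=pts(s).reshape(-1,3)
for c in((.585,.199),(.585,.043)):
    k=X[(abs(X[:,0]-c[0])<.025)&(abs(X[:,1]-c[1])<.018)&(X[:,2]>.08)&(X[:,2]<.09)]
    if len(k): print("stud",len(k),np.median(k,0).round(4),k.min(0).round(4),k.max(0).round(4))
k=X[(abs(X[:,0]-.585)<.035)&(abs(X[:,1]-.12)<.03)&(X[:,2]>.095)&(X[:,2]<.115)]
if len(k): print("plates",len(k),[np.round(v,1) for v in cv2.minAreaRect(k[:,:2].astype(np.float32)*1000)],k.min(0).round(4),k.max(0).round(4))
```

```text
clock 6.625 pos [0.5834 0.1939 0.2173] yaw -90.02 q7 -1.49 F [-0.29  1.02 -1.6 ] grip 39.99942711554468 open 0.15348483164455987
shift [ 0.7 -4.1 32.3] turn [ 0.1   0.17 -0.02]
stud 249 [0.5866 0.1999 0.087 ] [0.5775 0.1912 0.0803] [0.5932 0.2071 0.0888]
stud 299 [0.5872 0.0446 0.0869] [0.5789 0.0357 0.08  ] [0.5946 0.0511 0.0889]
plates 1718 [array([586.1, 123. ]), array([63.7, 21.1]), np.float64(0.6)] [0.5543 0.1124 0.095 ] [0.618  0.1337 0.111 ]
```

View pics/w3.png

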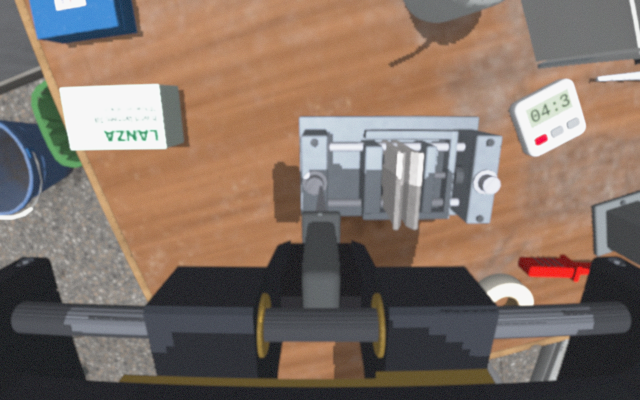

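Wrist view: the blade is over the left stud at pixel (315,185), the right stud is at (487,182) and the plates at (403,185), with the gap along x. I descend gently on the left stud.

Call:
move_arm(
  motion=[
    [2, -4.5, 12, 0, 0, 0, 1],
    [2, -4.5, 22, 0, 0, 0, 1],
    [2, -4.5, 26, 0, 0, 0, 1],
    [2, -4.5, 27, 0, 0, 0, 1],
    [2, -4.5, 27, 0, 0, 0, 1],
  ],
)

```text
clock: 7.3
tool_pos: [0.5865, 0.2005, 0.1919]
eef_rot: [1.0, 0.001, 0.0, -0.0]
contact_force: [0.6, 0.6, -0.9]
opening: 0.155
finger_force: 40.0
```

Call:
move_arm(
  motion=[
    [0, 0, 2, 0, 0, 0, 1],
    [0, 0, 3.5, 0, 0, 0, 1],
    [0, 0, 5, 0, 0, 0, 1],
    [0, 0, 6.5, 0, 0, 0, 1],
    [0, 0, 6.5, 0, 0, 0, 1],
  ],
)

```text
clock: 7.92
tool_pos: [0.5862, 0.2006, 0.1851]
eef_rot: [1.0, 0.001, -0.0, -0.0]
contact_force: [-0.3, 0.9, -0.2]
opening: 0.155
finger_force: 40.0
```

```bash
python3 -c "
from h import *
plan([.5855,.1985,.182],-90)"
```

```text
clock 7.925 pos [0.5862 0.2006 0.1851] yaw -89.85 q7 -1.47 F [-0.28  0.89 -0.19] grip 39.99934617429972 open 0.15462137241754845
shift [-0.7  2.1  3.1] turn [-0.    0.01  0.15]
```

Call:
move_arm(
  motion=[
    [0, 1, 1.5, 0, 0, 0, 1],
    [0, 1, 3, 0, 0, 0, 1],
    [0, 1, 4, 0, 0, 0, 1],
    [0, 1, 4, 0, 0, 0, 1],
    [0, 1, 4, 0, 0, 0, 1],
  ],
)

```text
clock: 8.55
tool_pos: [0.5865, 0.1999, 0.1814]
eef_rot: [1.0, 0.001, 0.0, -0.0]
contact_force: [-0.4, 1.1, 2.5]
opening: 0.158
finger_force: 40.0
```

```bash
python3 -c "
from h import *
plan([.5855,.1985,.182],-90)"
```

```text
clock 8.55 pos [0.5865 0.1999 0.1814] yaw -89.85 q7 -1.47 F [-0.35  1.1   2.46] grip 40.001351586543024 open 0.15787763528719073
shift [-1.   1.4 -0.6] turn [-0.03 -0.03  0.15]
```

The left stud is pressed with about 3.7 N, at the expected height. Now the right one.

Call:
move_arm(
  motion=[
    [0, 0, -20, 0, 0, 0, 1],
    [0, 0, -42, 0, 0, 0, 1],
    [-0.5, 50, -42, 0, 0, 0, 1],
    [-0.5, 105, -42, 0, 0, 0, 1],
    [-0.5, 156.5, -42, 0, 0, 0, 1],
  ],
)

```text
clock: 9.18
tool_pos: [0.5857, 0.0407, 0.2229]
eef_rot: [1.0, 0.001, -0.0, 0.001]
contact_force: [1.1, -1.0, -1.3]
opening: 0.154
finger_force: 40.0
```

Call:
move_arm(
  motion=[
    [0, 0, 0, 0, 0, 0, 1],
    [0, 0, 15, 0, 0, 0, 1],
    [0, 0, 27, 0, 0, 0, 1],
    [0, 0, 32, 0, 0, 0, 1],
    [0, 0, 32, 0, 0, 0, 1],
  ],
)

```text
clock: 9.8
tool_pos: [0.5858, 0.0438, 0.1904]
eef_rot: [1.0, 0.002, -0.001, 0.0]
contact_force: [-0.8, 0.7, 0.0]
opening: 0.156
finger_force: 40.0
```

```bash
python3 -c "
from h import *
plan([.586,.043,.182],-90)"
```

```text
clock 9.8 pos [0.5858 0.0438 0.1904] yaw -89.79 q7 -1.22 F [-0.83  0.71  0.03] grip 39.99936363659799 open 0.15613890913778647
shift [0.2 0.8 8.4] turn [0.01 0.08 0.21]
```

Call:
move_arm(
  motion=[
    [0, 0.5, 2.5, 0, 0, 0, 1],
    [0, 0.5, 5, 0, 0, 0, 1],
    [0, 0.5, 7, 0, 0, 0, 1],
    [0, 0.5, 9, 0, 0, 0, 1],
    [0, 0.5, 9, 0, 0, 0, 1],
  ],
)

```text
clock: 10.42
tool_pos: [0.5863, 0.0426, 0.1824]
eef_rot: [1.0, 0.001, 0.0, -0.0]
contact_force: [-0.9, -0.6, 1.7]
opening: 0.152
finger_force: 40.0
```

Call:
move_arm(
  motion=[
    [0, 0, 0.3, 0, 0, 0, 1],
    [0, 0, 0.3, 0, 0, 0, 1],
  ],
)

```text
clock: 10.68
tool_pos: [0.5863, 0.0426, 0.1821]
eef_rot: [1.0, 0.001, 0.0, -0.0]
contact_force: [-0.8, -0.6, 1.7]
opening: 0.152
finger_force: 40.0
```

```bash
python3 -c "
from h import *
plan([.5855,.1215,.223],-90)"
```

```text
clock 10.675 pos [0.5863 0.0426 0.1821] yaw -89.85 q7 -1.21 F [-0.82 -0.62  1.72] grip 39.999315440654755 open 0.15190922539205126
shift [ -0.6 -78.9 -40.9] turn [-0.01 -0.02  0.15]
```

Call:
move_arm(
  motion=[
    [0, 0, 1, 0, 0, 0, 1],
    [0, 0, 1.5, 0, 0, 0, 1],
    [0, 0, 1.5, 0, 0, 0, 1],
  ],
)

```text
clock: 11.05
tool_pos: [0.5863, 0.0426, 0.1805]
eef_rot: [1.0, 0.001, 0.0, -0.0]
contact_force: [0.5, 0.5, 3.0]
opening: 0.155
finger_force: 40.0
```

Call:
move_arm(
  motion=[
    [0, 0, -20, 0, 0, 0, 1],
    [0, 0, -44, 0, 0, 0, 1],
    [0, -30, -44, 0, 0, 0, 1],
    [0, -60, -44, 0, 0, 0, 1],
    [0, -78.5, -44, 0, 0, 0, 1],
  ],
)

```text
clock: 11.68
tool_pos: [0.5855, 0.123, 0.2237]
eef_rot: [1.0, 0.002, -0.001, -0.0]
contact_force: [-0.4, 0.8, -1.2]
opening: 0.15
finger_force: 40.0
```

Call:
move_arm(
  motion=[
    [0, 0, 0, 0, 0, 0, 1],
    [0, 0, 0, 0, 0, 0, 1],
  ],
)

```text
clock: 11.92
tool_pos: [0.586, 0.1193, 0.2244]
eef_rot: [1.0, 0.0, -0.0, 0.001]
contact_force: [-0.5, -0.8, -0.1]
opening: 0.158
finger_force: 40.0
```

Run:
```python
from h import *
plan([.5855,.1215,.21],-90)
s=snap("wrist"); save("w4",cv2.resize(s["frame"][100:300,200:440],(720,600),interpolation=2))
X=pts(s)
m=(abs(X[...,0]-.585)<.035)&(abs(X[...,1]-.12)<.03)&(X[...,2]>.107)&(X[...,2]<.112)
k=X[m]; print(len(k),np.histogram(k[:,1],bins=np.arange(.1,.146,.002)))
```

```text
clock 11.925 pos [0.586  0.1193 0.2244] yaw -89.96 q7 -1.37 F [-0.46 -0.82 -0.14] grip 39.99925394542515 open 0.15799612040546088
shift [-0.5 -2.2 14.4] turn [0.08 0.   0.04]
605 (array([  0,   0,   0,   0,   0,   0,  55, 135,  78,   5,   0,   0,   0,
         0,  91, 123, 118,   0,   0,   0,   0,   0]), array([0.1  , 0.102, 0.104, 0.106, 0.108, 0.11 , 0.112, 0.114, 0.116,
       0.118, 0.12 , 0.122, 0.124, 0.126, 0.128, 0.13 , 0.132, 0.134,
       0.136, 0.138, 0.14 , 0.142, 0.144]))
```

View pics/w4.png

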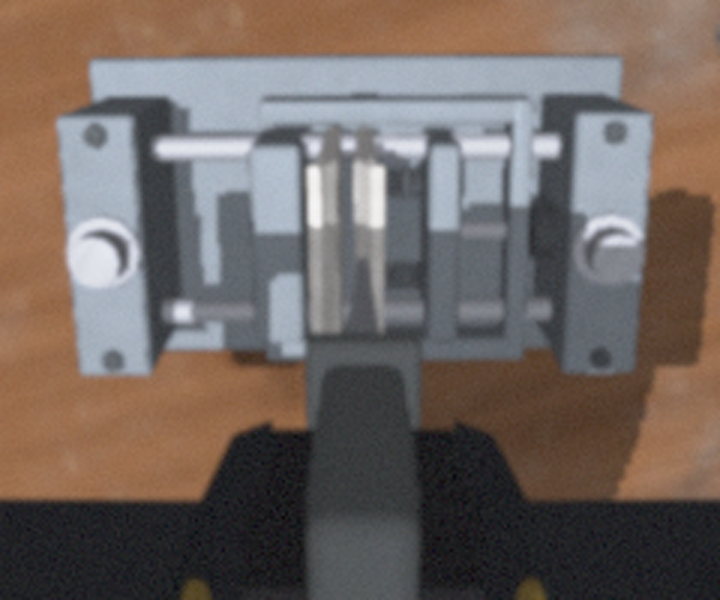

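The wrist view shows the blade above the gap, which is at crop pixel (347,230) between the lips. Its middle is y≈0.1215 after removing the wrist camera's small bias. Next I lower the tip into the lips.

Call:
move_arm(
  motion=[
    [-0.5, -2.2, 4, 0, 0, 0, 1],
    [-0.5, -2.2, 10, 0, 0, 0, 1],
    [-0.5, -2.2, 15, 0, 0, 0, 1],
    [-0.5, -2.2, 20, 0, 0, 0, 1],
    [-0.5, -2.2, 22, 0, 0, 0, 1],
  ],
)

```text
clock: 12.6
tool_pos: [0.5853, 0.1232, 0.2019]
eef_rot: [1.0, 0.001, -0.0, 0.0]
contact_force: [-0.1, -0.3, -0.7]
opening: 0.152
finger_force: 40.0
```

Call:
move_arm(
  motion=[
    [0, 0, 3, 0, 0, 0, 1],
    [0, 0, 6, 0, 0, 0, 1],
    [0, 0, 9, 0, 0, 0, 1],
    [0, 0, 12, 0, 0, 0, 1],
    [0, 0, 12, 0, 0, 0, 1],
  ],
)

```text
clock: 13.22
tool_pos: [0.5853, 0.1233, 0.1901]
eef_rot: [1.0, 0.001, -0.0, 0.0]
contact_force: [0.5, 0.8, -0.3]
opening: 0.154
finger_force: 40.0
```

```bash
python3 -c "
from h import *
plan([.5855,.1215,.18],-90)"
```

```text
clock 13.225 pos [0.5853 0.1233 0.1901] yaw -89.85 q7 -1.35 F [ 0.54  0.78 -0.35] grip 39.99940434470773 open 0.15432827794207754
shift [ 0.2  1.8 10.1] turn [0.   0.03 0.15]
```

Call:
move_arm(
  motion=[
    [0, 0, 2, 0, 0, 0, 1],
    [0, 0, 4, 0, 0, 0, 1],
    [0, 0, 6, 0, 0, 0, 1],
    [0, 0, 8, 0, 0, 0, 1],
    [0, 0, 10, 0, 0, 0, 1],
  ],
)

```text
clock: 13.85
tool_pos: [0.5855, 0.1233, 0.1803]
eef_rot: [1.0, 0.001, 0.0, -0.0]
contact_force: [0.1, -0.3, -0.6]
opening: 0.152
finger_force: 40.0
```

Call:
move_arm(
  motion=[
    [0, 0, 1.5, 0, 0, 0, 1],
    [0, 0, 3, 0, 0, 0, 1],
    [0, 0, 4, 0, 0, 0, 1],
    [0, 0, 4, 0, 0, 0, 1],
  ],
)

```text
clock: 14.35
tool_pos: [0.5855, 0.1234, 0.1763]
eef_rot: [1.0, 0.001, -0.0, -0.0]
contact_force: [-0.1, 0.4, -1.4]
opening: 0.156
finger_force: 40.0
```

Call:
move_arm(
  motion=[
    [0, 0, 1.5, 0, 0, 0, 1],
    [0, 0, 3, 0, 0, 0, 1],
    [0, 0, 4, 0, 0, 0, 1],
    [0, 0, 4, 0, 0, 0, 1],
  ],
)

```text
clock: 14.85
tool_pos: [0.5854, 0.1233, 0.1723]
eef_rot: [1.0, 0.001, -0.0, -0.0]
contact_force: [0.4, 1.1, -0.5]
opening: 0.155
finger_force: 40.0
```

Call:
move_arm(
  motion=[
    [0, 0, 1.5, 0, 0, 0, 1],
    [0, 0, 3, 0, 0, 0, 1],
    [0, 0, 3, 0, 0, 0, 1],
  ],
)

```text
clock: 15.22
tool_pos: [0.5855, 0.1233, 0.1692]
eef_rot: [1.0, 0.001, -0.0, 0.0]
contact_force: [0.4, 0.7, -1.3]
opening: 0.156
finger_force: 40.0
```

Call:
move_arm(
  motion=[
    [0, 0, 1.5, 0, 0, 0, 1],
    [0, 0, 3, 0, 0, 0, 1],
    [0, 0, 3, 0, 0, 0, 1],
  ],
)

```text
clock: 15.6
tool_pos: [0.5857, 0.1232, 0.1665]
eef_rot: [1.0, 0.001, 0.0, -0.0]
contact_force: [0.6, 1.3, 1.7]
opening: 0.157
finger_force: 40.0
```

Call:
move_arm(
  motion=[
    [0, 0, 1.5, 0, 0, 0, 1],
    [0, 0, 3, 0, 0, 0, 1],
    [0, 0, 3, 0, 0, 0, 1],
  ],
)

```text
clock: 15.98
tool_pos: [0.5858, 0.1232, 0.1635]
eef_rot: [1.0, 0.001, 0.0, -0.0]
contact_force: [0.4, 0.3, 2.4]
opening: 0.154
finger_force: 40.0
```

Call:
move_arm(
  motion=[
    [0, 0, 1.5, 0, 0, 0, 1],
    [0, 0, 3, 0, 0, 0, 1],
    [0, 0, 3, 0, 0, 0, 1],
    [0, 0, 3, 0, 0, 0, 1],
  ],
)

```text
clock: 16.48
tool_pos: [0.5857, 0.1233, 0.1604]
eef_rot: [1.0, 0.001, 0.0, 0.0]
contact_force: [0.6, 0.3, 3.7]
opening: 0.154
finger_force: 40.0
```

Call:
move_arm(
  motion=[
    [0, 0, 0, 0, 0, 0, 1],
    [0, 0, 0, 0, 0, 0, 1],
  ],
)

```text
clock: 16.73
tool_pos: [0.5857, 0.1233, 0.1604]
eef_rot: [1.0, 0.001, 0.0, 0.0]
contact_force: [0.9, 0.4, 4.6]
opening: 0.156
finger_force: 40.0
```

Call:
move_arm(
  motion=[
    [0, 0, 0, 0, 0, 0, 1],
    [0, 0, 0, 0, 0, 0, 1],
  ],
)

```text
clock: 16.98
tool_pos: [0.5857, 0.1232, 0.1604]
eef_rot: [1.0, 0.001, 0.0, 0.0]
contact_force: [1.2, -0.1, 2.5]
opening: 0.155
finger_force: 40.0
```

Run:
```python
from h import *
a=snap("scene"); save("s5",cv2.resize(a["frame"][130:290,250:450],(750,600),interpolation=2))
plan([.5855,.1215,.16],-90)
```

```text
clock 17.025 pos [0.5856 0.1233 0.1604] yaw -89.85 q7 -1.32 F [1.85 0.59 2.36] grip 39.99932178296149 open 0.15929618505966353
shift [-0.1  1.8  0.4] turn [-0.   -0.02  0.15]
```

View pics/s5.png

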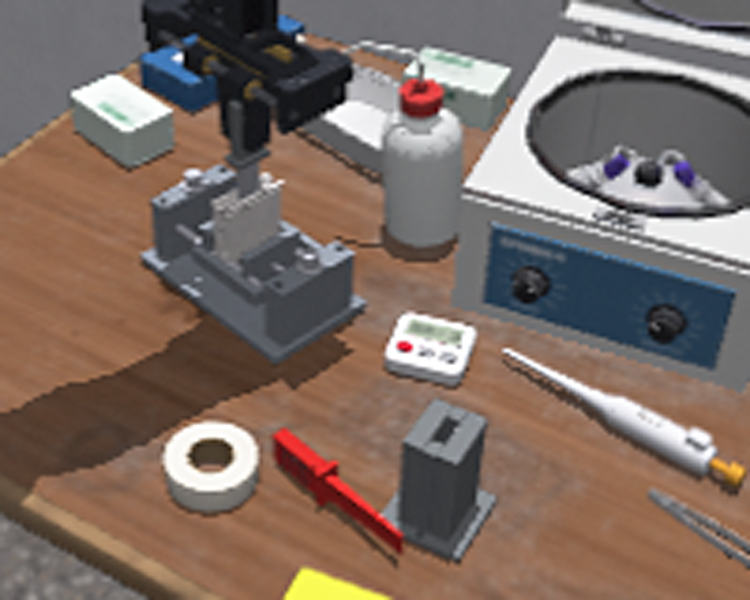

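The picture shows the blade seated between the plates at crop pixel (247,200), upright and held, and nothing else has moved. Drag averages about 4.5 N, which is snug, so I hand it in.

```bash
python3 -c "
from h import *
print(finish_job())"
```

```text
the job is handed in; nothing more can be done
None
```

The job is handed in, with no verdict returned: left then right stud pressed at about 3–4 N each, and the gauge held upright and still in the gap, tip about 38 mm below the plates' origins with about 4.5 N of drag.

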